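# Fruit dryer: four clicks on the timer, then start

### The arm

A 6-joint arm with a two-finger parallel gripper is mounted at the origin on the work surface. World frame = base frame: x ahead of the robot, y to its left, z up, the work surface at z = 0. Lengths are in m, angles in rad, forces in N, time in s.
With the tool pointing down it reaches from about 0.25 to 0.775 m from the base axis. Payload 4 kg.
Tool frame: the origin (TCP) lies at the very end of the fingers, on their centre line; the grasp point (between the pads) lies 19 mm behind it (tcp_to_grasp is the distance from the TCP to the grasp point, in m); z points along the fingers, y is the line along which they close (so a half turn about z gives the same grasp; the last joint's range is limited). The gripper opens to 94 mm and grips with 3 to 60 N. Pads are 16 mm wide; open, the fingers measure 119 mm over their backs; the gripper's body (75 mm by 177 mm) begins 78 mm behind the grasp point.
Start: joints at [1.032, 0.087, 1.371, -0, 1.684, -0.103], TCP at [0.232, 0.499, 0.206] pointing down, gripper open.
Joint ranges: [-3.1, 3.1], [-0.76, 2.03], [0.27, 2.55], [-1.08, 4.22], [0.17, 2.65], [-2.57, 2.57]. Speed limits (rad/s): [2.79, 2.79, 3.14, 3.14, 3.14, 3.14].

### API

Orientations are given as [roll, pitch, yaw] about the fixed x, y, z axes, in that order (R = Rz(yaw) Ry(pitch) Rx(roll)).
In Python, from bench import * gives the robot as it stands.
- The arm moves only by the tool inch_along, called as a command line: name --pt "numbers of a row" for each row, then --argument value for the rest. Schema: {"type":"object","properties":{"ticks":{"type":"array","items":{"type":"array","items":{"type":"number"},"minItems":5,"maxItems":5},"minItems":1,"maxItems":20},"only":{"type":"string"},"quiet":{"type":"boolean"},"lines":{"type":"string"}},"required":["ticks"],"additionalProperties":false}. ticks is a list of rows, 1 to 20 of them, each of 5 numbers: the finger opening in m, then dx, dy, dz in m, then a turn about the tool's z in rad; each row shifts and turns the commanded pose from where the row before left it, along the tool's axes as they then stand; what a row does not reach is not made up. A row lasts 1/12 s, in which the tool goes at most 0.0417 m and 0.125 rad, less where a joint would pass 70% of its speed; a pose out of reach is approached as far as the arm can. The fingers move at their own pace and stop on an object; the grip force is fixed at half the most. Time passes only in rows, so rows that do not move let the fingers close. The tool returns the time, the measured TCP pose, the force, the opening and the grip force at its end. only (a regular expression) keeps the lines of the reply that match it, lines (a string "A,B") keeps lines A to B, and quiet returns only ok. Input that does not fit is refused with a message, and nothing moves.
- get_obs(): the state, without advancing time (a new reading comes with each control period).
- snapshot(name): name is "scene" or "side" or "wrist"; returns a dict with "color" (400x640x3 uint8, blue, green, red), "fx", "fy", "cx", "cy" (pixels), "extrinsics" (4x4, takes a point from world to camera coordinates). Camera axes: x right, y down, z forward; pixel columns grow to the right and rows downward; lengths in m; the calibration is good to about 2 mm. A picture is of the moment at which its call begins. There is no depth.
- close_job(): hands the job in; it is judged then, once.
The state is a dict: "time": time; "joint_positions": joint angles; "qvel": joint speeds; "joint_torque": joint torques, N m; "tool_pos": TCP position; "ee_rot": TCP orientation; "wrist_force": force on the tool from outside, world axes, zero at the start; "wrist_torque": the same for the moment, N m; "width": finger opening in m; "finger_force": force on a finger pad.
Only numpy, scipy, OpenCV 4.12 (cv2) and the standard library are available. Lean on these libraries where they do the work, as an engineer would, in place of code of your own. Each camera call takes 0.05 s, during which the arm holds its last target. There are 200 camera calls.

### The job

Set the fruit dryer's timer: push the steel fin of the big dial round with a fingertip, clockwise as seen from above, until it has gone exactly four clicks on from where it stands now and rests in that click; only then press the steel start button fully down with a fingertip and let it come back up. Do not pinch the fin, do not turn the small fan knob, and leave the jars, punnets and other things standing where they are, neither shoved nor lifted.

Things in the scene. Friction and masses are not known exactly. Their poses are not given: they have to be found in the camera images.
- dryer: the fruit dryer, a box-shaped appliance fixed to the table: 250 mm along its x, 310 mm along its y, flat white top 145 mm above the table, three trays below. Origin: centre of its underside; front: -x. On top: big timer dial at (-35, 70) mm, start button (-60, -110), small fan knob (65, -105), and a loose spice jar at about (95, 105)
- dial_axis (a point): centre of the big timer dial, on its vertical axis, at the upper face of its flat black skirt (10 mm above the dryer's top). Skirt: disc of 44 mm radius; a hub of 11 mm radius rises 8 mm above it. Ten tick marks on the dryer's top round it, one for each click position. Nothing else stands within 90 mm of the axis
- fin_end (a point): the end of the dial's one fin: a point on top of the fin, 40 mm from the dial's axis and 26 mm above the skirt. The fin is a steel plate 10 mm thick, 26 mm tall above the skirt, that runs radially from 8 mm to 42 mm from the axis; it is the pointer and turns with the dial
- timer_dial (a joint): timer dial's angle in rad, growing clockwise seen from above. Ten click positions 24 degrees apart: 0, 0.419 .. 3.77, end stops just beyond. It rests only in these: pushing meets resistance (up to 0.12 N m, some 4 N at the fin), and past halfway the dial jumps by itself into the next position, ahead of the finger. It starts in one of the first four
- start_button_top (a point): centre of the upper face of the round steel start button, 26 mm wide in a 42 mm black collar; the face stands 22 mm above the dryer's top. Pressed straight down
- start_button (a joint): travel of the start button in m: 0 up, 0.006 fully down (takes 5 N); a spring brings it back up
- fan_knob_mark (a point): white mark near the rim of the small plain round fan knob (32 mm wide, 18 mm tall), 15 mm from its axis; the knob turns easily and must not be turned
- punnet_a: square turquoise fruit punnet with five orange fruits, 105 x 105 mm, 78 mm tall, loose on the table; leave alone. Origin: centre of its underside
- punnet_b: second punnet, the same as punnet_a; leave alone. Origin: centre of its underside
- spice_jar: small closed jar, 40 mm wide and 55 mm tall, loose on the left rear part of the fruit dryer's top; leave alone. Origin: centre of its underside
- big_jar: clear jar with wooden lid, 84 mm wide, 150 mm tall; leave alone. Origin: centre of its underside
- tin: tin can, 74 mm wide, 100 mm tall; leave alone. Origin: centre of its underside
- mug: white mug, 80 mm wide, 90 mm tall; leave alone. Origin: centre of its underside
- vinegar: amber bottle, 68 mm wide, 200 mm tall; leave alone. Origin: centre of its underside

How it is judged:
On the way, in this order (a step that is already met when the one before it is completed fails the run):
1. the dial rests four clicks on from its start (distance of fin_end from where it was at the start of the episode between 0.0568 and 0.062 m and value of joint timer_dial above 1.45 rad), for 0.2 s.
2. the start button is pressed fully down (value of joint start_button above 0.005 m).
At the end, for the whole second after the job is handed in: The dial rests exactly four click positions clockwise of where it started (its fin within about 6 degrees of that position), and the start button has been pressed after that and is up again (all of step 1 and value of joint start_button below 0.0015 m and velocity of joint timer_dial between -0.05 and 0.05 rad/s); the robot touches nothing.
It fails at once if the start button is pressed (over 4 mm) while the dial is not four clicks on (value of joint start_button above 0.004 m and not (distance of fin_end from where it was at the start of the episode between 0.0568 and 0.062 m and value of joint timer_dial above 1.45 rad)).
It fails at once if the fin is pinched: the fingers press on both of its faces at once (contact force between the fingers and timer_dial_c2 above 1.5 N and contact force between the fingers and timer_dial_c3 above 1.5 N).
It fails at once if the small fan knob is turned (mark moved over 6 mm) (distance of fan_knob_mark from where it was at the start of the episode above 0.006 m).
It fails at once if a jar, punnet, tin, mug or bottle is moved or lifted over 25 mm, or tipped (distance of any of punnet_a, punnet_b, spice_jar, big_jar, tin, mug, vinegar from where it was at the start of the episode above 0.025 m or angle between any of punnet_a, punnet_b, spice_jar, big_jar, tin, mug, vinegar's own z axis and vertical above 0.4 rad).
It also fails if it takes over 61 s, if anything falls off the work surface, if the arm or the gripper's body presses on something with over 40 N, if the wrist force passes 120 N, or if a joint passes its speed limit or range.

## Working session

There is one attempt and no reset: what is moved stays moved. The work goes in short steps, Python scripts to look and compute and a tool call to move; the robot and the scene stay as the last step left them, time stands still between calls to the robot, and variables do not carry over. Pictures are saved under pics/ and viewed, at most 10 in all, crops included, and the job is handed in when it is done.

```bash
mkdir -p pics
```

Run:
```python
from bench import *
import cv2,numpy as np
o=get_obs();print(o['time'],o['tool_pos'],o['ee_rot'],o['width'])
for n in("scene","side","wrist"):
    s=snapshot(n);cv2.imwrite(f"pics/{n}0.png",s["color"]);print(n,s["fx"],s["cx"],s["cy"],np.round(s["extrinsics"],3).tolist())
```

```text
0.0 [0.231909   0.49809926 0.2042993 ] [-3.13937098e+00 -2.03583252e-04  2.70577711e+00] 0.09375880068871097
scene 452.2265040962228 319.9085559749495 194.16536427857818 [[0.145, 0.989, 0.002, -0.053], [0.746, -0.108, -0.657, -0.284], [-0.65, 0.097, -0.754, 1.779], [0.0, 0.0, 0.0, 1.0]]
side 369.00147911625515 323.27143969084625 205.77757726062075 [[0.876, -0.481, 0.023, -0.452], [-0.257, -0.508, -0.822, 0.234], [0.408, 0.714, -0.569, 1.188], [0.0, 0.0, 0.0, 1.0]]
wrist 331.3801247864873 316.9676248107977 196.13992555977802 [[0.422, 0.907, -0.001, -0.549], [0.879, -0.409, 0.244, -0.024], [0.221, -0.104, -0.97, 0.39], [0.0, 0.0, 0.0, 1.0]]
```

View pics/scene0.png

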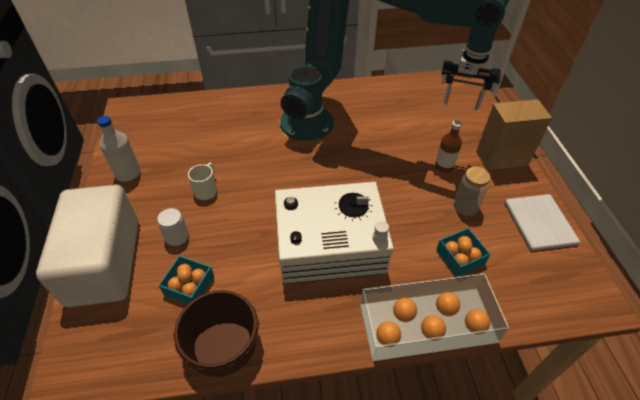

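View pics/side0.png

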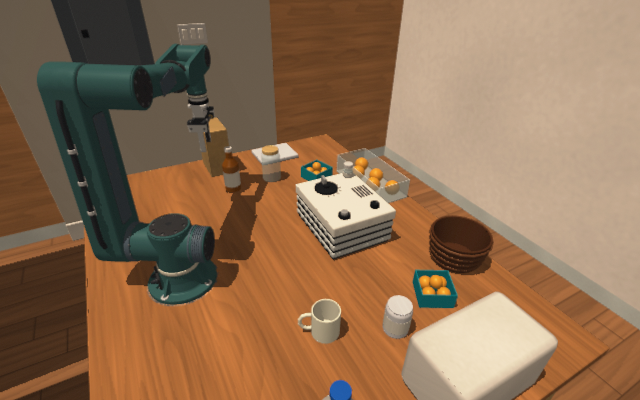

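The scene view shows the dial at about (353,205) with its fin pointing right, the start button at (290,203), the fan knob at (296,238) and the spice jar at (381,233). The side view shows the same dial at (326,188) and the button at (344,214). Next I measure them.

Create h.py:
```python
import cv2,numpy as np
def ray(s,u,v,z):
    E=s["extrinsics"];R,t=E[:3,:3],E[:3,3];c=-R.T@t
    d=R.T@np.array([(u-s["cx"])/s["fx"],(v-s["cy"])/s["fy"],1]);return c+d*(z-c[2])/d[2]
def proj(s,p):
    q=s["extrinsics"][:3,:3]@np.array(p)+s["extrinsics"][:3,3];return q[0]/q[2]*s["fx"]+s["cx"],q[1]/q[2]*s["fy"]+s["cy"]
```

Run:
```python
from bench import *
from h import *
a=snapshot("scene");b=snapshot("side")
out=[]
for s,(x,y,w,h) in((a,(265,175,135,100)),(b,(290,165,110,75))):
    c=s["color"][y:y+h,x:x+w]
    m=(c.max(2)<60).astype(np.uint8)
    n,l,st,ce=cv2.connectedComponentsWithStats(m)
    for i in range(1,n):
        if st[i,4]>25:
            u,v=ce[i]+[x,y];print(st[i]+[x,y,0,0,0],np.round((u,v),1),ray(s,u,v,.155).round(4))
    out.append(cv2.resize(c,(640,int(h*640/w)),interpolation=cv2.INTER_CUBIC))
cv2.imwrite("pics/c1.png",out[0]);cv2.imwrite("pics/c2.png",out[1])
```

```text
[376 175  24   2  28] [386.9 175.1] [0.4668 0.1912 0.155 ]
[339 193  29  24 492] [352.7 205. ] [0.568  0.0654 0.155 ]
[285 200  12   9  70] [290.7 205. ] [ 0.5424 -0.1107  0.155 ]
[291 232  10  12  91] [295.6 237.4] [ 0.658  -0.1094  0.155 ]
[283 262 105  12 172] [335.5 267.1] [ 0.7656 -0.0182  0.155 ]
[317 268  70   7 108] [352.5 271.2] [0.784  0.0227 0.155 ]
[315 182  22  13 214] [325.7 188.1] [0.5535 0.0579 0.155 ]
[371 201   8   8  49] [374.3 204.6] [ 0.6525 -0.113   0.155 ]
[339 213  11   7  43] [344.2 216.3] [ 0.5225 -0.1241  0.155 ]
[350 226  41  14  60] [370. 233.] [ 0.5487 -0.2365  0.155 ]
[370 233  21   7  27] [380.1 236.1] [ 0.5678 -0.2634  0.155 ]
```

View pics/c1.png

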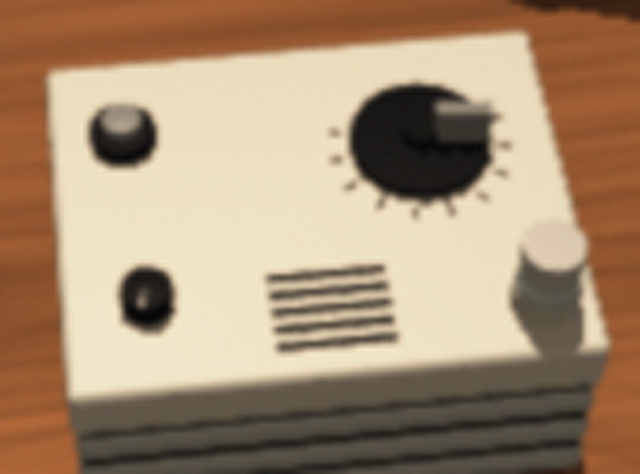

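View pics/c2.png

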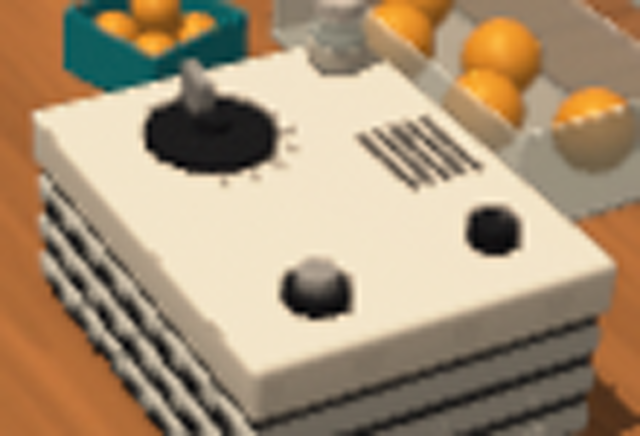

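Crop 1 (scene) shows the fin pointing right, roughly world +y. Its top runs from (432,100) to (497,108), and the tick arc goes from about (495,118) clockwise round the bottom to (335,132). Crop 2 (side) shows the same fin at (195,85). I'll close the fingers, rise, turn and go over for a close look.

inch_along --pt "0 0 0 -0.01 0.1135" --pt "0 0 0 -0.01 0.1135" --pt "0 0 0 -0.01 0.1135" --pt "0 0 0 -0.01 0.1135" --pt "0 0 0 -0.01 0.1135" --pt "0 0 0 -0.01 0.1135" --pt "0 0 0 -0.01 0.1135" --pt "0 0 0 -0.01 0.1135" --pt "0 0 0 -0.01 0.1135" --pt "0 0 0 -0.01 0.1135" --pt "0 0 0 0 0" --pt "0 0 0 0 0"

```text
time: 1.25
tool_pos: [0.2323, 0.4988, 0.3059]
ee_rot: [3.141, -0.001, 1.574]
wrist_force: [0.4, 0.4, 0.8]
width: 0.0174
finger_force: 0.0
```

inch_along --pt "0 -0.0275 0.0165 0 0" --pt "0 -0.0275 0.0165 0 0" --pt "0 -0.0275 0.0165 0 0" --pt "0 -0.0275 0.0165 0 0" --pt "0 -0.0275 0.0165 0 0" --pt "0 -0.0275 0.0165 0 0" --pt "0 -0.0275 0.0165 0 0" --pt "0 -0.0275 0.0165 0 0" --pt "0 -0.0275 0.0165 0 0" --pt "0 -0.0275 0.0165 0 0" --pt "0 -0.0275 0.0165 0 0" --pt "0 -0.0275 0.0165 0 0" --pt "0 -0.0275 0.0165 0 0" --pt "0 -0.0275 0.0165 0 0" --pt "0 -0.0275 0.0165 0 0" --pt "0 -0.0275 0.0165 0 0" --pt "0 0 0 0 0" --pt "0 0 0 0 0"

```text
time: 2.75
tool_pos: [0.4962, 0.0575, 0.3038]
ee_rot: [-3.138, -0.0, 1.57]
wrist_force: [0.1, 0.3, 0.2]
width: 0.0002
finger_force: 0.0
```

Run:
```python
from bench import *
from h import *
s=snapshot("wrist");cv2.imwrite("pics/w1.png",s["color"]);o=get_obs();print(o['tool_pos'],o['ee_rot'],o['joint_positions'])
print(proj(s,[.56,.063,.155]),proj(s,[.56,.103,.181]))
```

```text
[0.49581437 0.05852141 0.30434801] [-3.13926614e+00 -7.35678041e-04  1.57130060e+00] [ 3.34966154e-03 -2.27334688e-02  1.28958730e+00  7.78520764e-04
  1.87706315e+00  3.07839126e-03]
(np.float64(381.8951378959289), np.float64(179.54467222323018)) (np.float64(389.36490620904874), np.float64(141.593353827008))
```

View pics/w1.png

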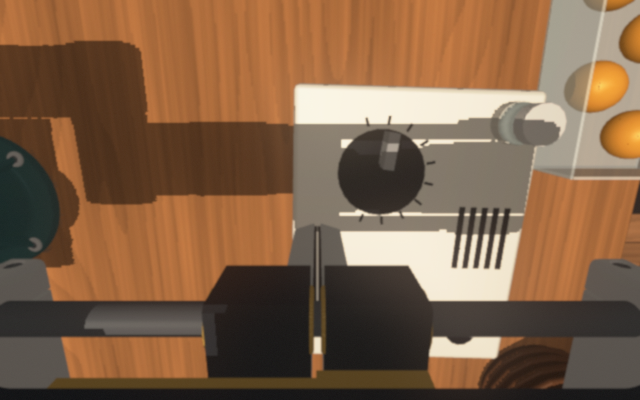

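The wrist view shows the skirt centred near (381,171), the fin top ending near (392,137), and ticks from (367,121) clockwise to (361,217). The fin stands on the second tick, about (389,119). Now I compute exact geometry.

Run:
```python
from bench import *
from h import *
s=snapshot("wrist");c=s["color"];g=c.max(2)
m=np.zeros_like(g);m[125:220,332:430]=(g[125:220,332:430]<55)
m=cv2.morphologyEx(m,cv2.MORPH_OPEN,np.ones((5,5),np.uint8))
k=max(cv2.findContours(m,0,cv2.CHAIN_APPROX_NONE)[0],key=cv2.contourArea)
h=cv2.convexHull(k)
P=np.array([ray(s,*p[0],.155)[:2] for p in h]);(x,y),r=cv2.minEnclosingCircle(P.astype(np.float32));A=np.array([x,y]);print("axis",x,y,r,cv2.fitEllipse(h))
az=lambda p:np.degrees(np.arctan2(p[0]-x,p[1]-y)) # clockwise from +y
for t in[(367,121),(389,119),(410,128),(425,143),(432,163),(429,184),(419,203),(401,216),(379,219),(361,217)]:
    p=ray(s,*t,.145);print("tick",round(az(p),1),np.hypot(*(p[:2]-A)).round(4))
f=((g>75)&(cv2.erode(cv2.fillConvexPoly(np.zeros_like(g),h,1),np.ones((5,5)))>0)).astype(np.uint8)
n,l,st,ce=cv2.connectedComponentsWithStats(f)
for i in range(1,n):
    if st[i,4]>8:p=ray(s,*ce[i],.181);print("fin",st[i],ce[i],p[:2],az(p),np.hypot(*(p[:2]-A)))
a=snapshot("scene")
p=ray(a,290.5,200,.167);print("button scene guess",p)
cv2.imwrite("pics/w1c.png",cv2.resize(c[110:230,320:440],(600,600),interpolation=cv2.INTER_CUBIC))
```

```text
axis 0.558582603931427 0.06987461447715759 0.042065344750881195 ((380.84796142578125, 175.5576629638672), (67.56450653076172, 85.92623138427734), 81.71976470947266)
tick -15.6 0.0536
tick 7.8 0.054
tick 32.8 0.0533
tick 56.4 0.0541
tick 79.9 0.0547
tick 103.3 0.0541
tick 127.0 0.0548
tick 151.6 0.0539
tick 177.5 0.0509
tick -160.6 0.0515
fin [379 155  18  17 218] [387.80275229 162.71100917] [0.55941311 0.08493462] 3.156482158433629 0.015082884830041715
button scene guess [ 0.5339033  -0.10992422  0.167     ]
```

View pics/w1c.png

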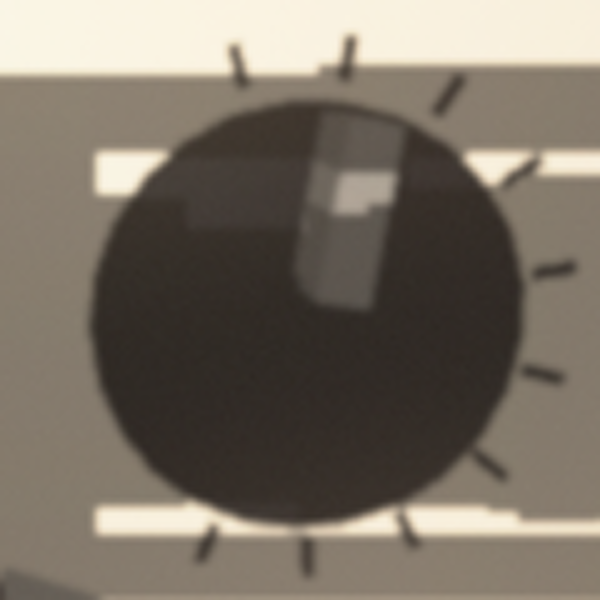

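The crop shows the full skirt: centre (307,312) and radius about 213 px in the crop. The fin's top face runs from (345,305) to (365,118), aimed at the second tick.

Run:
```python
from bench import *
from h import *
s=snapshot("wrist");q=lambda u,v,z:ray(s,320+u/5,110+v/5,z)[:2]
A=q(307,312,.155);print("axis",A,[np.hypot(*(q(*p,.155)-A)).round(4) for p in((307,100),(307,525),(92,312),(522,312))])
T=np.array([q(*p,.145) for p in((238,66),(348,58),(449,95),(521,172),(554,270),(544,374),(490,465),(408,530),(307,557),(207,543))])
M=np.c_[2*T,np.ones(10)];w=np.linalg.lstsq(M,(T**2).sum(1),rcond=None)[0];C=w[:2];print("tick fit",C,np.sqrt(w[2]+C@C))
az=lambda p:np.degrees(np.arctan2(p[0]-C[0],p[1]-C[1]))
print([az(t).round(1) for t in T])
for p in((365,118),(345,305)):
    r=q(*p,.181);print("fin",r,az(r),np.hypot(*(r-C)))
```

```text
axis [0.55923891 0.07229215] [np.float64(0.042), np.float64(0.0449), np.float64(0.0433), np.float64(0.0433)]
tick fit [0.55995268 0.06973231] 0.05272515196657125
[np.float64(-16.5), np.float64(7.5), np.float64(31.5), np.float64(55.5), np.float64(79.4), np.float64(103.3), np.float64(127.5), np.float64(151.5), np.float64(175.7), np.float64(-160.3)]
fin [0.56281489 0.11229255] 3.8473925952064856 0.04265637318685526
fin [0.56109759 0.07818513] 7.7136047792822096 0.00853001206967487
```

The axis is at about (.5596,.0705), the ticks are exactly 24° apart, and the fin is at azimuth 7.5° (second tick), so the goal is 103.5°. I'll come down behind the fin on its −x side.

inch_along --pt "0 0.0114 0.01 0 0" --pt "0 0.0114 0.01 0 0" --pt "0 0.0113 0.01 0 0" --pt "0 0.0113 0.01 0 0" --pt "0 0 0 0 0.0655" --pt "0 0 0 0 0.0655" --pt "0 0 0 0.016 0" --pt "0 0 0 0.016 0" --pt "0 0 0 0.016 0" --pt "0 0 0 0.016 0" --pt "0 0 0 0.016 0" --pt "0 0 0 0.016 0" --pt "0 0 0 0.016 0" --pt "0 0 0 0.016 0" --pt "0 0 0 0 0" --pt "0 0 0 0 0"

```text
time: 4.28
tool_pos: [0.5352, 0.105, 0.177]
ee_rot: [-3.14, 0.0, 1.442]
wrist_force: [-0.2, 0.8, -0.3]
width: 0.0001
finger_force: 0.0
```

Run:
```python
from bench import *
from h import *
s=snapshot("wrist");b=snapshot("side");o=get_obs();p=o['tool_pos'];print(p,o['ee_rot'],o['wrist_force'])
A=np.array([.5596,.0705])
print(proj(s,[*A,.155]),proj(s,[.5648,.1102,.181]),proj(s,p))
cv2.imwrite("pics/w2.png",np.hstack([s["color"][:300,120:520],cv2.resize(b["color"][140:240,260:360],(300,300),interpolation=cv2.INTER_CUBIC)]))
```

```text
[0.53653967 0.10476302 0.17895253] [ 3.13940876e+00 -6.55975504e-04  1.44114574e+00] [-0.53695318  0.08689602  0.32202061]
(np.float64(361.88193480503304), np.float64(270.7790992911969)) (np.float64(370.4133423014845), np.float64(226.6629653672193)) (np.float64(321.3243433010276), np.float64(240.4094427776258))
```

View pics/w2.png

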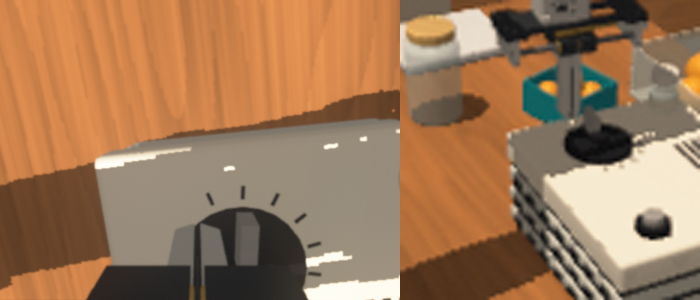

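The fin is to the right of and parallel to the closed fingertips, at (247,238) versus about (197,240), with a small gap. I'll lower the last bit, close the gap and start the arc.

inch_along --pt "0 0 0 0.0055 0" --pt "0 0 0 0.0055 0" --pt "0 0 0 0 0" --pt "0 0 0.002 0 0" --pt "0 0 0.002 0 0" --pt "0 0 0.002 0 0" --pt "0 0 0.002 0 0" --pt "0 0 0.0015 0 0" --pt "0 0 0 0 0"

```text
time: 5.13
tool_pos: [0.546, 0.1027, 0.1665]
ee_rot: [3.141, -0.0, 1.44]
wrist_force: [0.4, 0.2, 0.1]
width: 0.0006
finger_force: 0.0
```

inch_along --pt "0 0.0008 0.0015 0 0.05" --pt "0 0.0008 0.0015 0 0.05" --pt "0 0.0008 0.0015 0 0.05" --pt "0 0.0008 0.0015 0 0.05" --pt "0 0.0008 0.0015 0 0.05" --pt "0 0.0008 0.0015 0 0.05" --pt "0 0 0 0 0"

```text
time: 5.72
tool_pos: [0.5557, 0.1052, 0.1665]
ee_rot: [3.142, -0.0, 1.139]
wrist_force: [-0.5, -0.8, -0.3]
width: 0.0005
finger_force: 0.0
```

Run:
```python
from bench import *
from h import *
s=snapshot("wrist");o=get_obs();p=o['tool_pos'];print(p,o['ee_rot'],o['wrist_force'],o['joint_positions'])
A=np.array([.5596,.0705])
print(proj(s,[*A,.155]));cv2.imwrite("pics/w3.png",s["color"][150:350,220:500])
```

```text
[0.55556332 0.10513193 0.16646827] [ 3.14159232e+00 -1.20428161e-05  1.14087919e+00] [ 0.25640209  0.04904798 -0.64844757] [8.67469460e-02 1.32111446e-01 1.39858823e+00 1.03163360e-05
 1.61088674e+00 5.16664493e-01]
(np.float64(347.2104270429453), np.float64(276.1799805727551))
```

View pics/w3.png

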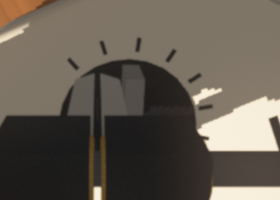

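The fin's top end at (132,68) now points at the third tick (139,45), so it has gone one click on, ahead of the finger. The TCP is at r=29.8 mm, t=−18 mm as planned. Continuing along the arc.

inch_along --pt "0 0.0008 0.0015 0 0.05" --pt "0 0.0009 0.0015 0 0.05" --pt "0 0.0008 0.0015 0 0.05" --pt "0 0.0008 0.0015 0 0.05" --pt "0 0.0009 0.0016 0 0.05" --pt "0 0.0008 0.0015 0 0.05"

```text
time: 6.27
tool_pos: [0.5649, 0.1053, 0.1665]
ee_rot: [-3.139, 0.0, 0.839]
wrist_force: [-2.2, 1.7, -0.5]
width: 0.0002
finger_force: 1.0
```

inch_along --pt "0 0.0008 0.0015 0 0.05" --pt "0 0.0009 0.0015 0 0.05" --pt "0 0.0008 0.0016 0 0.05" --pt "0 0.0008 0.0015 0 0.05" --pt "0 0.0009 0.0015 0 0.05" --pt "0 0.0008 0.0015 0 0.05" --pt "0 0.0008 0.0015 0 0.05" --pt "0 0.0009 0.0016 0 0.05" --pt "0 0.0008 0.0015 0 0.05" --pt "0 0 0 0 0"

```text
time: 7.1
tool_pos: [0.5799, 0.0985, 0.1665]
ee_rot: [-3.141, -0.0, 0.39]
wrist_force: [-0.1, 1.2, 0.3]
width: 0.0004
finger_force: 0.6
```

Create az.py:
```python
from bench import *
from h import *
import sys
s=snapshot("wrist");o=get_obs();p=o['tool_pos'];A=np.array([.5596,.0705])
a=np.pi/2-o['ee_rot'][2];er=np.array([np.sin(a),np.cos(a)]);et=np.array([er[1],-er[0]]);d=p[:2]-A
print(p,"az",np.degrees(a),"r,t",d@er,d@et,o['wrist_force'],o['joint_positions'][5])
c=s["color"].copy()
for k in range(10):
    b=np.radians(7.5-24+24*k)
    u=proj(s,[*(A+.040*np.array([np.sin(b),np.cos(b)])),.181])
    if k>=1:cv2.circle(c,(int(u[0]),int(u[1])),2,(0,255-25*k,255) if k!=5 else (0,255,0),-1)
cv2.imwrite(sys.argv[1],cv2.resize(c[150:350,220:500],(700,500)))
```

```bash
python3 az.py pics/w4.png
```

```text
[0.57987083 0.09841897 0.16650505] az 67.54445640484522 r,t 0.0293979244130399 -0.018059266872375287 [-0.12647749  0.62394503 -0.27999036] 1.250215256066336
```

View pics/w4.png

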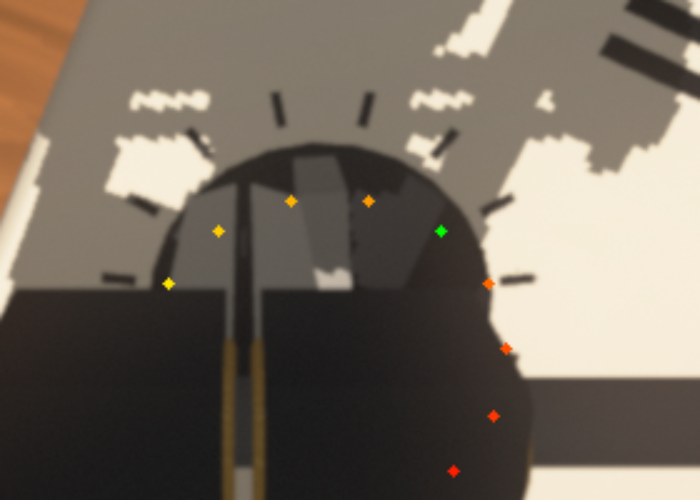

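The fin's top end is at (318,160), between the third (291) and fourth (368) position marks. It is two clicks on and just short of tipping into the third, and the finger is pushing on one face only. Continuing.

inch_along --pt "0 0.0008 0.0015 0 0.05" --pt "0 0.0009 0.0016 0 0.05" --pt "0 0.0008 0.0015 0 0.05" --pt "0 0.0009 0.0015 0 0.05" --pt "0 0.0008 0.0015 0 0.05" --pt "0 0.0009 0.0016 0 0.05" --pt "0 0.0008 0.0015 0 0.05" --pt "0 0.0009 0.0015 0 0.05" --pt "0 0 0 0 0"

```text
time: 7.9
tool_pos: [0.5891, 0.0878, 0.1665]
ee_rot: [-3.141, -0.0, -0.009]
wrist_force: [-0.3, 1.6, -0.1]
width: 0.0006
finger_force: 0.6
```

```bash
python3 az.py pics/w5.png
```

```text
[0.58907156 0.08777353 0.1664734 ] az 90.44386466470372 r,t 0.029336859091354736 -0.017501319025895745 [ 0.92807367  0.84153415 -0.2747441 ] 1.631146721723358
```

View pics/w5.png

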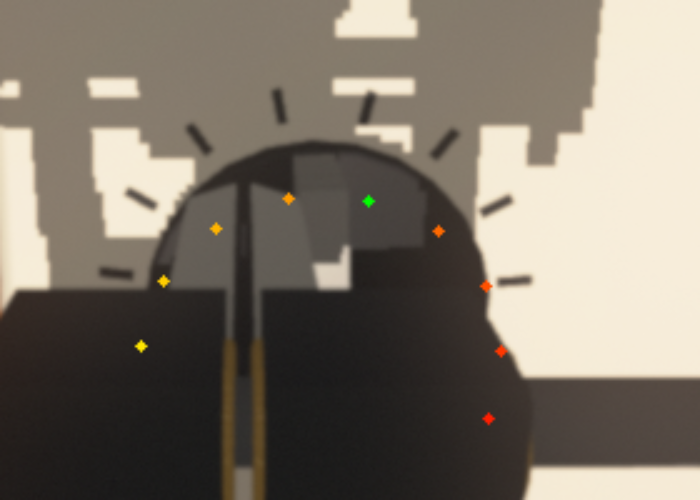

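The fin's end is at (320,160), again just short of midway between marks 4 (289) and 5 (green, 368). A little more tips it into the fourth click, then I back off and rise for a numeric check.

inch_along --pt "0 0.0008 0.0015 0 0.05" --pt "0 0.0009 0.0015 0 0.05" --pt "0 0.0008 0.0016 0 0.05" --pt "0 0 0 0 0" --pt "0 0 0 0 0"

```text
time: 8.37
tool_pos: [0.5912, 0.0826, 0.1665]
ee_rot: [3.141, -0.0, -0.158]
wrist_force: [0.7, -0.0, 0.6]
width: 0.0004
finger_force: 0.0
```

inch_along --pt "0 0 -0.003 0 0" --pt "0 0 -0.006 0 0" --pt "0 0 0 -0.01 0" --pt "0 0 0 -0.015 0" --pt "0 0 0 -0.015 0" --pt "0 0 0 -0.02 0" --pt "0 0 0 -0.02 0" --pt "0 0 0 -0.02 0" --pt "0 -0.01 -0.015 -0.02 0" --pt "0 -0.01 -0.015 -0.015 0" --pt "0 -0.01 -0.015 0 0" --pt "0 -0.01 -0.015 0 0" --pt "0 0 0 0 0" --pt "0 0 0 0 0"

```text
time: 9.53
tool_pos: [0.5627, 0.158, 0.3024]
ee_rot: [3.142, -0.001, -0.158]
wrist_force: [-0.1, -0.9, -0.3]
width: 0.0006
finger_force: 0.0
```

Run:
```python
from bench import *
from h import *
s=snapshot("wrist");o=get_obs();print(o['tool_pos'],o['ee_rot'])
A=np.array([.5596,.0705]);g=s["color"].max(2)
# top-down rectified patch at z=.181, 0.5 mm/px, rows=azimuth -> mean brightness along the fin
for az in np.arange(55.5,152,6):
    b=np.radians(az);v=[]
    for z in(.181,):
        for r in np.arange(.018,.039,.002):
            u=proj(s,[*(A+r*np.array([np.sin(b),np.cos(b)])),z]);v.append(int(g[int(round(u[1])),int(round(u[0]))]) if 0<=u[0]<640 and 0<=u[1]<400 else -1)
    print(az,v)
```

```text
[0.56289855 0.15732858 0.30189204] [ 3.14117169e+00 -7.44117107e-04 -1.59352839e-01]
55.5 [54, 65, 73, 64, 57, 55, 56, 54, 56, 57, 56]
61.5 [60, 71, 72, 72, 71, 66, 63, 70, 59, 58, 57]
67.5 [74, 60, 64, 70, 72, 73, 72, 72, 71, 72, 74]
73.5 [84, 80, 65, 61, 67, 71, 73, 73, 72, 73, 73]
79.5 [83, 85, 83, 82, 69, 65, 60, 67, 73, 73, 73]
85.5 [88, 84, 84, 85, 85, 85, 86, 81, 76, 64, 64]
91.5 [150, 135, 118, 87, 86, 87, 87, 87, 86, 86, 86]
97.5 [187, 185, 182, 179, 168, 156, 176, 169, 154, 148, 133]
103.5 [188, 187, 187, 185, 185, 185, 184, 184, 183, 182, 182]
109.5 [186, 187, 185, 185, 185, 185, 183, 183, 183, 182, 181]
115.5 [187, 185, 180, 182, 177, 160, 135, 100, 115, 89, 76]
121.5 [161, 137, 102, 84, 76, 74, 74, 75, 73, 73, 74]
127.5 [81, 74, 73, 74, 74, 73, 74, 74, 73, 74, 74]
133.5 [74, 74, 75, 74, 73, 75, 73, 75, 74, 74, 78]
139.5 [74, 75, 76, 75, 76, 76, 76, 75, 75, 75, 153]
145.5 [75, 74, 75, 75, 75, 76, 76, 76, 76, 79, 228]
151.5 [75, 75, 75, 75, 75, 75, 76, 76, 75, 88, 236]
```

The fin is centred at about 105° azimuth, against 103.5° wanted and 79.5°/127.5° for the neighbouring clicks, so it rests exactly four clicks on. Now the button: go above it and measure.

inch_along --pt "0 -0.0025 0.0342 0 0" --pt "0 -0.0025 0.0342 0 0" --pt "0 -0.0025 0.0342 0 0" --pt "0 -0.0025 0.0342 0 0" --pt "0 -0.0025 0.0342 0 0" --pt "0 -0.0025 0.0342 0 0" --pt "0 -0.0025 0.0342 0 0" --pt "0 -0.0025 0.0342 0 0" --pt "0 0 0 0 0" --pt "0 0 0 0 0"

```text
time: 10.42
tool_pos: [0.4989, -0.1119, 0.3012]
ee_rot: [-3.142, 0.001, -0.165]
wrist_force: [-0.3, 0.3, 1.2]
width: 0.0007
finger_force: 0.0
```

Run:
```python
from bench import *
from h import *
s=snapshot("wrist");o=get_obs();print(o['tool_pos'],o['ee_rot'])
c=s["color"];g=c.max(2);B=[.534,-.11,.167];u,v=map(int,proj(s,B));print("guess px",u,v)
x0,y0=max(u-70,0),max(v-70,0);m=(g[y0:v+70,x0:u+70]<60).astype(np.uint8)
for k in cv2.findContours(m,0,cv2.CHAIN_APPROX_NONE)[0]:
    if cv2.contourArea(k)>150:
        k=k+[x0,y0];(a,b),d,_=cv2.fitEllipse(cv2.convexHull(k))
        print("dark",cv2.boundingRect(k),(a,b),d,ray(s,a,b,.155)[:2],ray(s,a,b,.167)[:2])
hsv=cv2.cvtColor(c,cv2.COLOR_BGR2HSV)
n,l,st,ce=cv2.connectedComponentsWithStats(((g>75)).astype(np.uint8)[y0:v+70,x0:u+70])
for i in range(1,n):
    if st[i,4]>40:print("bright",st[i]+[x0,y0,0,0,0],ce[i]+[x0,y0],ray(s,*(ce[i]+[x0,y0]),.167)[:2])
# coarse brightness grid
print(g[y0:v+70:7,x0:u+70:7])
```

```text
[ 0.49924276 -0.11060204  0.30127864] [-3.14111179e+00  4.30742992e-04 -1.62739609e-01]
guess px 308 151
bright [  238    81   140   140 19190] [307.36659719 150.48410631] [ 0.53475628 -0.10874957]
[[138 137 136 136 135 135 135 134 134 133 134 134 134 133 240 241 101  96
  184 185]
 [138 137 135 136 136 136 135 135 134 135 134 134 134 134 249 246 151 179
  181 178]
 [138 138 137 136 137 135 136 135 136 135 135 136 135 135 250 248 165 172
  179 181]
 [139 139 138 137 137 137 136 136 135 136 135 135 135 136 136 134 169 171
  170 168]
 [196 212 243 212 244 179 138 137 136 137 136 136 137 137 222 246 164 167
  162 169]
 [141 140 140 139 138 138 138 137 137 137 136 136 136 136 137 136 141 171
  174 173]
 [246 248 248 249 249 235 138 139 137 136 137 136 138 175 250 249 200 175
  173 172]
 [248 249 249 249 249 250 222 248 149 138 138 139 138 230 250 250 222 174
  171 168]
 [249 249 249 249 250 250 250 250 220  68  68  65 106 247 250 250 234 173
  169 
[... 240 characters left out ...]
 249 184
  184 185]
 [140 139 138 144 225 248 250 250  86 146 102 103  70 241 250 250 250 181
  181 171]
 [139 139 138 138 138 138 138 138 139  73  68  70 124 250 250 250 250 172
  179 180]
 [139 139 138 137 138 137 137 138 137 137 138 138 220 250 250 250 250 181
  173 171]
 [137 136 136 135 134 136 135 135 137 138 137 137 248 250 250 250 250 199
  184 185]
 [137 135 136 135 133 135 134 135 135 136 136 138 250 250 250 250 250 221
  192 193]
 [136 135 135 133 133 133 134 134 134 136 136 136 250 250 250 250 250 234
  187 186]
 [134 134 133 133 132 132 131 133 133 133 135 164 250 250 250 249 246 211
  180 181]
 [133 131 132 131 130 129 129 131 129 133 147 189 184 190 194 195 191 188
  186 184]]
```

Run:
```python
from bench import *
from h import *
s=snapshot("wrist");g=s["color"].max(2)[120:185,275:345]
k=max(cv2.findContours(cv2.morphologyEx((g<97).astype(np.uint8),cv2.MORPH_CLOSE,np.ones((3,3),np.uint8)),0,1)[0],key=cv2.contourArea)
(a,b),d,_=cv2.fitEllipse(cv2.convexHull(k)+[275,120]);P=ray(s,a,b,.155)
print("collar",(a,b),d,P,d[0]*np.linalg.norm(P-[*P[:2],.48])/s["fx"])
m=np.zeros_like(g);cv2.drawContours(m,[k],-1,1,-1)
m=((g>97)&(m>0)).astype(np.uint8);n,l,st,ce=cv2.connectedComponentsWithStats(m);i=1+st[1:,4].argmax();e=ce[i]+[275,120];print("steel",st[i],e,ray(s,*e,.167))
for r in g[12:58:2]:print(*r[14:60:2])
```

```text
collar (311.1568908691406, 154.37176513671875) (39.04939270019531, 42.404685974121094) [ 0.52951335 -0.10972547  0.155     ] 0.038297567289952865
steel [ 23  24  26  25 510] [310.40392157 156.11176471] [ 0.52942211 -0.10920946  0.167     ]
250 250 223 140 138 139 138 138 137 135 134 133 134 135 136 138 139 137 137 151 238 250 250
250 250 223 140 138 139 137 129 115 94 82 85 84 89 100 121 134 137 138 140 226 250 250
250 250 236 150 138 130 105 79 69 67 67 66 67 66 66 72 95 121 136 150 229 250 250
250 250 247 163 128 92 70 67 67 67 67 68 66 68 66 66 66 75 109 192 245 250 250
250 250 246 152 87 69 67 67 67 68 68 67 68 68 66 67 67 67 74 125 187 248 250
250 249 223 97 69 68 68 67 69 73 77 79 77 73 69 67 67 67 66 83 157 247 250
250 230 137 81 80 71 69 73 83 94 98 100 98 95 86 73 67 67 68 68 129 246 250
250 219 93 81 82 80 76 91 101 104 107 107 106 105 102 94 79 68 68 67 85 225 250
247 160 83 83 84 81 98 107 105 108 108 108 109 107 105 104 95 73 68 67 78 196 249
247 133 81 83 84 104 158 145 107 108 108 107 108 106 106 103 102 84 70 71 84 145 246
247 140 83 83 84 130 178 151 105 105 105 105 
[... 347 characters left out ...]
 104 103 101 96 74 82 91 140 247
250 235 112 86 86 123 181 152 102 102 102 102 102 102 103 102 101 85 72 87 96 201 249
250 247 157 86 87 96 141 133 102 101 101 102 102 102 103 102 95 75 74 91 131 241 250
250 250 222 102 86 87 84 94 100 101 102 102 101 102 101 93 77 70 74 95 202 249 250
234 235 245 178 90 85 72 72 86 92 99 100 99 97 86 73 69 71 78 143 241 250 250
144 156 222 163 106 86 78 67 67 70 75 78 74 72 70 69 71 79 154 236 250 250 250
138 138 140 138 134 109 83 68 68 67 68 69 69 68 69 70 74 174 245 250 250 250 250
138 138 138 139 139 136 126 100 79 72 70 69 69 71 79 97 118 215 249 250 250 250 250
138 138 138 137 139 138 138 135 126 116 112 108 108 113 130 137 163 244 250 250 250 250 250
```

The button is at about (.530,−.109), which agrees with the scene view within 4 mm and with the dial offset. I'll move over it and descend.

inch_along --pt "0 0.0154 -0.0032 0 0" --pt "0 0.0154 -0.0032 0 0" --pt "0 0 0 0.0155 0" --pt "0 0 0 0.0155 0" --pt "0 0 0 0.0155 0" --pt "0 0 0 0.0155 0" --pt "0 0 0 0.0155 0" --pt "0 0 0 0.0155 0" --pt "0 0 0 0.0155 0" --pt "0 0 0 0.0155 0" --pt "0 0 0 0 0" --pt "0 0 0 0 0"

```text
time: 11.52
tool_pos: [0.5306, -0.1067, 0.1766]
ee_rot: [-3.141, 0.002, -0.158]
wrist_force: [0.7, 0.3, 0.9]
width: 0.0002
finger_force: 0.0
```

inch_along --pt "0 0 0 0.0025 0" --pt "0 0 0 0.0025 0" --pt "0 0 0 0.0025 0" --pt "0 0 0 0.0025 0" --pt "0 0 0 0.0025 0" --pt "0 0 0 0.0025 0" --pt "0 0 0 0 0"

```text
time: 12.1
tool_pos: [0.5312, -0.1081, 0.1629]
ee_rot: [-3.141, -0.001, -0.16]
wrist_force: [0.5, 0.6, 4.9]
width: 0.0006
finger_force: 1.9
```

inch_along --pt "0 0 0 0.0015 0" --pt "0 0 0 0.0015 0" --pt "0 0 0 0 0"

```text
time: 12.35
tool_pos: [0.5313, -0.1081, 0.1613]
ee_rot: [3.141, -0.002, -0.16]
wrist_force: [-1.2, 0.2, 7.6]
width: 0.0006
finger_force: 3.9
```

inch_along --pt "0 0 0 0.001 0" --pt "0 0 0 0.001 0" --pt "0 0 0 0 0"

```text
time: 12.6
tool_pos: [0.5313, -0.1081, 0.1611]
ee_rot: [3.141, -0.003, -0.16]
wrist_force: [-3.6, 1.1, 13.3]
width: 0.0006
finger_force: 6.8
```

The button has bottomed out: z=.161 is 6 mm of travel, and the force climbs to 13 N. Rise and verify the dial.

inch_along --pt "0 0 0 -0.005 0" --pt "0 0 0 -0.01 0" --pt "0 0 0 -0.02 0" --pt "0 0 0 -0.03 0" --pt "0 0 0 -0.03 0" --pt "0 0 0 -0.03 0" --pt "0 0 0 -0.015 0" --pt "0 0 -0.03 0 0" --pt "0 0 -0.03 0 0" --pt "0 0 -0.03 0 0" --pt "0 0 -0.03 0 0" --pt "0 0 -0.03 0 0" --pt "0 0 -0.03 0 0" --pt "0 0 -0.03 0 0" --pt "0 0 -0.03 0 0" --pt "0 0 -0.03 0 0" --pt "0 0 0 0 0" --pt "0 0 0 0 0"

```text
time: 14.1
tool_pos: [0.5736, 0.1596, 0.2963]
ee_rot: [3.14, 0.002, -0.158]
wrist_force: [0.7, -0.9, 0.7]
width: 0.0006
finger_force: 0.0
```

Run:
```python
from bench import *
from h import *
s=snapshot("wrist");o=get_obs();print(o['tool_pos'])
A=np.array([.5596,.0705]);g=s["color"].max(2)
for az in np.arange(73.5,140,6):
    b=np.radians(az);U=[proj(s,[*(A+r*np.array([np.sin(b),np.cos(b)])),.181]) for r in np.arange(.018,.039,.004)]
    print(az,[int(g[int(round(v)),int(round(u))]) for u,v in U])
```

```text
[0.57371375 0.15842254 0.29664732]
73.5 [83, 76, 66, 72, 73, 73]
79.5 [83, 83, 81, 64, 73, 75]
85.5 [85, 85, 84, 85, 77, 73]
91.5 [137, 102, 89, 86, 86, 87]
97.5 [185, 187, 182, 160, 141, 149]
103.5 [189, 188, 188, 184, 185, 184]
109.5 [189, 187, 186, 185, 184, 183]
115.5 [187, 185, 166, 159, 103, 76]
121.5 [150, 92, 76, 76, 76, 75]
127.5 [99, 74, 76, 76, 75, 76]
133.5 [75, 74, 76, 76, 74, 76]
139.5 [75, 75, 76, 75, 76, 154]
```

The fin still rests in the fourth click and the robot is clear of everything.

```bash
python3 -c "
from bench import *
print(close_job())"
```

```text
the job is handed in; nothing more can be done
None
```

I pushed the dial four clicks clockwise, then pressed the start button fully down and released it, and handed the job in. The wrist camera showed the fin on the fourth click both before and after the press; I did not check by camera that the button came back up, and the hand-in returned no verdict.

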